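# Ease the pigment chest's heavy lid shut and press it onto its catch

## Robot

A 6-joint arm with a two-finger parallel gripper is mounted at the origin on the work surface. World frame = base frame: x ahead of the robot, y to its left, z up, the work surface at z = 0. Lengths are in m, angles in rad, forces in N, time in s.
With the tool pointing down it reaches from about 0.3 to 0.775 m from the base axis. Payload 14.6 kg.
Tool frame: the origin (TCP) lies on the mounting face of the last link; the fingertips stand 199 mm ahead of it and the grasp point (between the pads) lies 180 mm ahead of it (bot.tips_ahead is the distance from the TCP to the fingertips, in m); z points along the fingers, y is the line along which they close (so a half turn about z gives the same grasp; the last joint's range is limited). The gripper opens to 94 mm and grips with 3 to 60 N. Pads are 16 mm wide; open, the fingers measure 119 mm over their backs; the gripper's body (75 mm by 177 mm) begins 78 mm behind the grasp point.
Start: joints at [-1.363, 0.3, 1.521, -0, 1.321, -0.067], TCP at [0.149, -0.529, 0.405] pointing down, gripper open.
Joint ranges: [-3.03, 3.03], [-0.79, 2.21], [0.23, 2.52], [-1.04, 4.18], [0, 3.07], [-2.55, 2.55]. Speed limits (rad/s): [2.22, 2.22, 2.57, 3.14, 3.14, 3.14].

## Interface

Orientations are given as a unit quaternion [x, y, z, w].
In Python, from workcell import bot gives the robot as it stands. The module is installed in compiled form; this text tells all that it offers. Calls block until the motion is done:
- bot.movep(position, orientation): joint-space move of the TCP to a pose.
- bot.move_straight(position, orientation=None, vel=0.15, force_limit=None): straight line of the TCP; orientation=None keeps the orientation; vel is the mean speed in m/s. With force_limit (N) it stops when the force on the tool has changed by that much, and returns True; else False.
- bot.move_joints(angles): joint-space move.
- bot.gripper_open() and bot.clamp(squeeze=None): open the fingers fully, or close them until they stop; squeeze is the grip in N (None keeps the last).
- bot.wait(seconds).
- bot.inverse_kinematics(position, orientation): joint angles nearest the present ones, or None.
- bot.state(): the state.
- bot.get_image(name): name is "side" or "top"; returns (picture, depth): 480x640x3 uint8, blue, green, red; 480x640 float32, m along the optical axis (not along the pixel's ray), 0 where there is no reading.
- bot.calibration(name): a dict with "mtx" (3x3 intrinsics, pixels), "position" and "orientation" of the camera in the world. Camera axes: x right, y down, z forward; pixel columns grow to the right and rows downward; lengths in m; the calibration is good to about 2 mm. A picture is of the moment at which its call begins. calibration takes no time and is no camera call.
A pose or a line that the arm cannot do raises bot.PlanningError and nothing moves.
- bot.job_done(): hands the job in; it is judged then, once.
The state is a dict: "time": time; "joints": joint angles; "qd": joint speeds; "joint_efforts": joint torques, N m; "position": TCP position; "eef_rot": TCP orientation; "force": force on the tool from outside, world axes, zero at the start; "torque": the same for the moment, N m; "opening": finger opening in m; "finger_force": force on a finger pad.
Only numpy, scipy, OpenCV 4.12 (cv2) and the standard library are available. Lean on these libraries where they do the work, as an engineer would, in place of code of your own. Each camera call takes 0.05 s, during which the arm holds its last target. There are 200 camera calls.

## Task

The heavy lid of the blue pigment chest stands open. Take it by its bar and ease it down slowly all the way, without letting it drop or slam, then press its front down until the spring catch clicks and the lid stays fully shut. Press gently, with no more than about 18 N, because the rubber seal under the front edge must not be crushed, and leave the jars and the cup beside the chest alone.

Things in the scene. Friction and masses are not known exactly. Their poses are not given: they have to be found in the camera images.
- lid (a joint): Angle of the chest's lid (rad): 0 level, grows as it opens, about 1.57 upright. Stiff hinge along the chest's far top edge: near upright the lid stays where it is left, below about 1.2 rad it falls by its own weight (0.65 to 1 kg). Eased down, it comes to rest ajar on its catch anywhere from 0.04 to 0.13; fully shut it reads 0 to 0.045, as the seal has it. One reading is noisy by about 0.01.
- lid_bar (a point): Centre of the lid's steel bar handle: round bar 12 mm thick, 120 mm long, parallel to the hinge, on two posts at its ends, 48 mm out from the lid's front edge in the lid's plane. 238 mm from the hinge line and 9 mm above the lid's underside. 42 mm clear between the bar and the lid's edge.
- lid_front (a point): Point on the lid's outer (top) face, midway along it and 25 mm in from its front edge, 165 mm from the hinge line: the place to press, straight above the catch. The lid is a flat blue steel slab 190 x 260 x 18 mm. From ajar it goes down about 5 to 13 mm here before it is shut.
- lid_hinge (a point): Middle of the hinge line, at the level of the lid's underside, 90 mm above the bench. Its axes are the lid's: y along the hinge; shut, x points level away from the bar and z up; as the lid opens they turn about y.
- chest: Fixed blue steel box, open above, 190 (x) x 260 (y) x 90 mm, six small jars stored inside. Origin at the centre of its underside, x from its front (bar and catch side) to its hinge side, z up.
- seal: Carrier of the black rubber seal, 200 mm long, on the chest's front rim (origin at the middle, 82 mm above the bench). The rubber and the spring catch behind it sit 0 to 8 mm higher from chest to chest, which this pose does not show. Pressing at lid_front, resistance grows to about 9 to 15 N, collapses as the catch clicks, then the lid, now held, meets the hard seal. Over 35 N on its rubber (lip_c0) crushes it.
- red_jar_mid (a point): Centre, half-way up, of a loose red pigment jar with a white cap, 64 mm across, 105 mm high, standing beside the chest.
- grey_jar_mid (a point): Centre, half-way up, of a loose grey jar with a green cap, 64 mm across, 85 mm high, standing on the other side of the chest.
- clay_cup_mid (a point): Centre, half-way up, of a loose terracotta cup, 76 mm across, 65 mm high, standing near the chest's front corner.

How it is judged:
By the outcome, as a careful person would: the job done as asked, in the order asked, and still so for the second after the job is handed in, with the robot touching nothing.
It also fails if it takes over 72 s, if anything falls off the work surface, if the arm or the gripper's body presses on something with over 40 N, if the wrist force passes 120 N, or if a joint passes its speed limit or range.

## Working session

There is one attempt and no reset: what is moved stays moved. The work goes in short steps, each a Python script; the robot and the scene stay as the last script left them, time stands still between calls to the robot, and variables do not carry over. Pictures are saved under pics/ and viewed, at most 10 in all, crops included, and the job is handed in when it is done.

```bash
mkdir -p pics; python3 - <<'E'
from workcell import bot
import cv2,numpy as np
for n in("side","top"):
    p,d=bot.get_image(n); cv2.imwrite(f"pics/{n}0.png",p); np.save(f"{n}0.npy",d)
    print(n,bot.calibration(n))
print(bot.state())
E
```

```text
side {'mtx': array([[577.92779316,   0.        , 315.15703324],
       [  0.        , 577.92779316, 247.94197808],
       [  0.        ,   0.        ,   1.        ]]), 'position': array([0.49685214, 0.8001269 , 0.92582797]), 'orientation': array([-0.05050389,  0.92576402, -0.37444093,  0.01429417])}
top {'mtx': array([[498.56405344,   0.        , 319.02021679],
       [  0.        , 498.56405344, 244.06402318],
       [  0.        ,   0.        ,   1.        ]]), 'position': array([0.38496873, 0.03118576, 1.11249346]), 'orientation': array([-0.69858214,  0.71126047, -0.05993466,  0.04999365])}
{'time': 0.1, 'joints': array([-1.36263777e+00,  3.00409505e-01,  1.52154484e+00, -1.99521175e-05,
        1.32069665e+00, -6.65931251e-02]), 'qd': array([-0.00090098, -0.00226329, -0.0008717 , -0.0011097 , -0.00216583,
       -0.00119885]), 'joint_efforts': array([ 1.23060734e-03, -5.32645869e+01, -3.53283727e+01,  7.09470478e-02,
        2.34898611e-02, -5.98440670e-05]), 'position': array([ 0.14921144, -0.529336  ,  0.40413533]), 'eef_rot': array([ 9.90578292e-01,  1.36946585e-01, -4.70653614e-05, -5.27166614e-04]), 'force': array([-0.05965648,  0.91559732,  0.00417126]), 'torque': array([ 0.00428247, -0.00436982,  0.03562924]), 'finger_force': 0.0, 'opening': 0.0937048156744716}
```

View pics/side0.png

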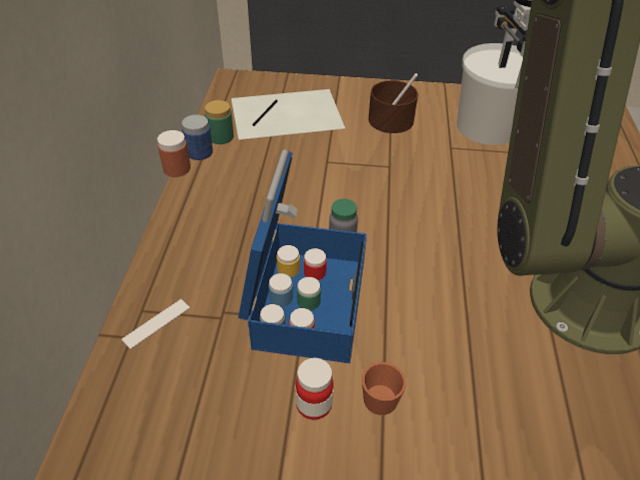

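View pics/top0.png

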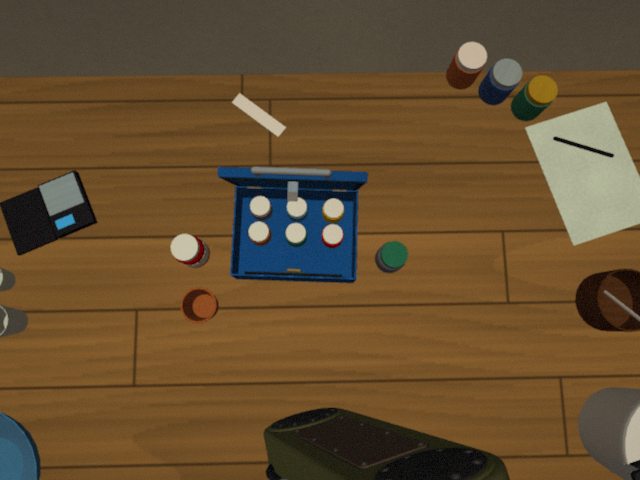

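The side view shows the lid nearly upright, with its bar from about (285,155) to (268,215). In the top view the bar runs (253,171)–(329,172), and the chest rim corners are near (234,275) and (355,280). The red jar is at (187,248), the cup at (200,305) and the grey jar at (392,256).

```bash
cat > h.py <<'E'
from workcell import bot
import cv2,numpy as np
from scipy.spatial.transform import Rotation as R
def px(n,d,u,v,z=None):
    c=bot.calibration(n);K=c["mtx"];r=R.from_quat(c["orientation"]).as_matrix()
    ray=r@np.array([(u-K[0,2])/K[0,0],(v-K[1,2])/K[1,1],1])
    s=d[v,u] if z is None else (z-c["position"][2])/ray[2]
    return c["position"]+s*ray
def cloud(n,d):
    c=bot.calibration(n);K=c["mtx"];v,u=np.indices(d.shape)
    p=np.stack([(u-K[0,2])/K[0,0],(v-K[1,2])/K[1,1],np.ones_like(d)],-1)*d[...,None]
    return p@R.from_quat(c["orientation"]).as_matrix().T+c["position"]
E
python3 - <<'E'
from h import *
np.set_printoptions(precision=4,suppress=True)
t=np.load("top0.npy");s=np.load("side0.npy")
for u in range(255,330,12):print("bar",px("top",t,u,172))
for q in [(278,185),(283,160),(270,210)]:print("sbar",px("side",s,*q))
for n,u,v in[("red",184,246),("cup",213,305),("grey",393,254),("front rim L",236,277),("front rim R",354,280),("rim l",236,230),("rim r",356,230)]:print(n,px("top",t,u,v))
# lid points
P=cloud("side",s);im=cv2.imread("pics/side0.png").astype(int)
m=(P[...,2]>.11)&(P[...,0]>.4)&(P[...,0]<.8)&(abs(P[...,1]-.08)<.2)&(im[...,0]>im[...,2]+30)
Q=P[m];print(len(Q),Q.min(0),Q.max(0))
c=Q.mean(0);w=np.linalg.svd(Q-c,full_matrices=False);print(c,w[1],w[2])
P=cloud("top",t)
for u in(240,294,350):print(u,[P[v,u].round(3).tolist() for v in range(168,200,4)])
a=cv2.imread("pics/top0.png")[150:300,160:420];b=cv2.imread("pics/side0.png")[140:400,220:440]
cv2.imwrite("pics/c1.png",cv2.resize(a,None,fx=3,fy=3,interpolation=2))
cv2.imwrite("pics/c2.png",cv2.resize(b,None,fx=2.3,fy=2.3,interpolation=2))
E
```

```text
bar [0.6279 0.1207 0.3297]
bar [0.6269 0.101  0.3317]
bar [0.6275 0.0818 0.3289]
bar [0.6273 0.0623 0.3285]
bar [0.6263 0.0427 0.331 ]
bar [0.6261 0.0233 0.3308]
bar [0.6256 0.0038 0.3313]
sbar [0.6244 0.0911 0.3271]
sbar [0.6252 0.0286 0.3297]
sbar [0.6334 0.1235 0.3012]
red [0.544  0.2913 0.1025]
cup [0.4269 0.25   0.0036]
grey [ 0.5226 -0.1387  0.0841]
front rim L [0.4831 0.1922 0.0542]
front rim R [ 0.4702 -0.0561  0.0791]
rim l [0.5811 0.1901 0.0725]
rim r [ 0.5732 -0.0623  0.0925]
1372 [ 0.6205 -0.0644  0.1102] [0.687  0.1936 0.3266]
[0.6504 0.1437 0.2306] [2.6412 1.8397 0.173 ] [[-0.1679 -0.8766  0.4509]
 [ 0.1188 -0.472  -0.8735]
 [ 0.9786 -0.0931  0.1834]]
240 [[0.385, 0.031, 1.112], [0.644, 0.152, 0.28], [0.638, 0.153, 0.276], [0.644, 0.159, 0.231], [0.663, 0.173, 0.138], [0.669, 0.18, 0.086], [0.668, 0.185, 0.055], [0.662, 0.186, 0.046]]
294 [[0.634, 0.057, 0.33], [0.627, 0.057, 0.331], [0.636, 0.059, 0.277], [0.631, 0.06, 0.271], [0.628, 0.06, 0.256], [0.621, 0.06, 0.254], [0.614, 0.06, 0.253], [0.607, 0.06, 0.253]]
350 [[0.737, -0.061, -0.002], [0.64, -0.038, 0.281], [0.635, -0.038, 0.275], [0.627, -0.038, 0.279], [0.634, -0.041, 0.229], [0.652, -0.049, 0.135], [0.656, -0.053, 0.088], [0.657, -0.055, 0.051]]
```

View pics/c1.png

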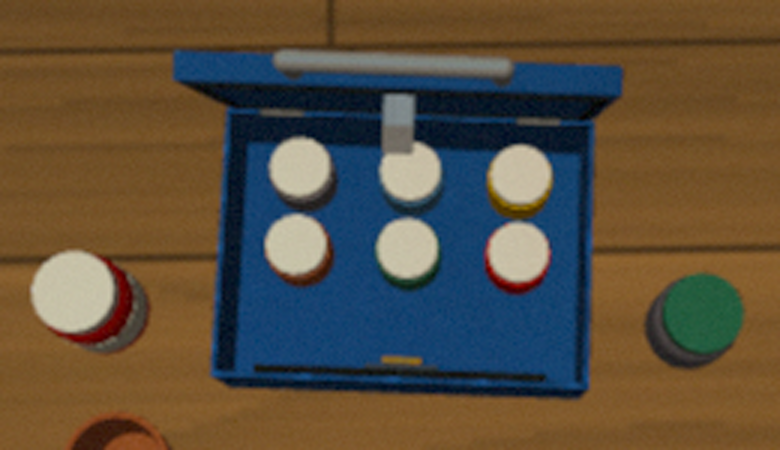

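View pics/c2.png

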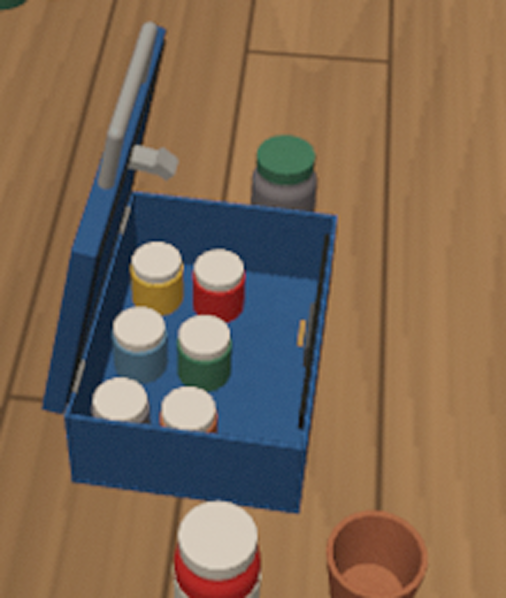

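The crops give the chest corners: front rim at full-image (231,276) and (356,280), rear rim at (236,187) and (357,191). The bar runs (251,170)–(331,173). I plan to grip the bar with the tool tilted so the fingers can open clear of the lid at the bottom. Next I check geometry and reach.

```bash
cat >> h.py <<'E'
def tool(yaw,tilt):
    "tool z = horizontal(yaw)*sin(tilt) - up*cos(tilt); tool y lies in the vertical plane of yaw"
    h=np.array([np.cos(yaw),np.sin(yaw),0]);up=np.array([0,0,1.])
    z=h*np.sin(tilt)-up*np.cos(tilt);y=h*np.cos(tilt)+up*np.sin(tilt)
    return z,[R.from_matrix(np.c_[np.cross(s*y,z),s*y,z]).as_quat() for s in(1,-1)]
E
python3 - <<'E'
from h import *
np.set_printoptions(precision=4,suppress=True)
t=np.load("top0.npy")
for n,u,v in[("FL",231,276),("FR",356,280),("HL",236,187),("HR",357,191)]:print(n,px("top",t,u,v,.09))
for u,v in[(251,170),(331,173)]:print("bar end",px("top",t,u,v,.325))
for tz in(20,30,45,55):
  for th in(1.4,.8,.4,.1):
    b=np.array([.671-.238*np.cos(th+.038),.064,.09+.238*np.sin(th+.038)])
    for i in(0,1):
      z,q=tool(-.03,np.radians(tz))
      print(tz,th,i,bot.inverse_kinematics(b-.18*z,q[i]),bot.inverse_kinematics(b-.27*z,q[i]) is not None)
E
```

```text
FL [0.482 0.197 0.09 ]
FR [ 0.4692 -0.0593  0.09  ]
HL [0.6701 0.1881 0.09  ]
HR [ 0.6574 -0.0672  0.09  ]
bar end [0.6328 0.1277 0.325 ]
bar end [ 0.6258 -0.0029  0.325 ]
20 1.4 0 [ 0.054   0.2676  1.3643 -0.0313  1.162   0.0914] True
20 1.4 1 None False
20 0.8 0 [ 0.0701  0.0075  1.7942 -0.0408  0.9929  0.1164] True
20 0.8 1 None False
20 0.4 0 [ 0.0806 -0.0458  2.0313 -0.0522  0.8097  0.14  ] True
20 0.4 1 None False
20 0.1 0 [ 0.0852  0.0174  2.1531 -0.0672  0.6253  0.1629] True
20 0.1 1 None False
30 1.4 0 [ 0.0605  0.1842  1.5075 -0.0564  0.9288  0.1122] True
30 1.4 1 None False
30 0.8 0 [ 0.0802 -0.0701  1.9131 -0.0784  0.7792  0.1514] True
30 0.8 1 None False
30 0.4 0 [ 0.0937 -0.1158  2.1428 -0.11    0.5971  0.1984] True
30 0.4 1 None False
30 0.1 0 [ 0.0998 -0.0366  2.2612 -0.1661  0.402   0.2656] True
30 0.1 1 None False
45 1.4 0 [ 0.0706  0.0909  1.7055 -0.1327  0.5664  0.1834] True
45 1.4 1 None False
45 0.8 0 [ 0.0972 -0.1546  2.0847 -0.2126  0.4388  0.2832] True
45 0.8 1 None False
45 0.4 0 [ 0.1164 -0.1785  2.3025 -0.4151  0.2587  0.5067] True
45 0.4 1 None False
45 0.1 0 None True
45 0.1 1 None False
55 1.4 0 [ 0.077   0.0559  1.8229 -0.2841  0.3175  0.3321] True
55 1.4 1 None False
55 0.8 0 [ 0.1086 -0.1797  2.1901 -0.5772  0.2089  0.6471] True
55 0.8 1 [ 0.1086 -0.1797  2.1901 -0.5772  0.2089 -2.4945] False
55 0.4 0 None True
55 0.4 1 None True
55 0.1 0 None False
55 0.1 1 [ 0.1437 -0.0124  2.4933  3.6027  0.3238 -0.3399] False
```

```bash
cat >> h.py <<'E'
YAW=-.05; X=np.array([np.cos(YAW),np.sin(YAW),0]); Y=np.array([-np.sin(YAW),np.cos(YAW),0]); Z=np.array([0,0,1.])
H=np.array([.6643,.0605,.09]); OFF=-.02; AH=.186
def bar(th,r=.238): return H+OFF*Y-r*np.cos(th+.038)*X+r*np.sin(th+.038)*Z
def pose(th,tilt,back=0,r=.238):
    z,q=tool(YAW,tilt); return bar(th,r)-(AH+back)*z,q[0]
def tilt_at(th): return np.radians(np.interp(th,[.1,1.3],[36,20]))
E
python3 - <<'E'
from h import *
np.set_printoptions(precision=3,suppress=True)
for th in(1.385,1,.7,.4,.2,.1,.03): print(th,bot.inverse_kinematics(*pose(th,tilt_at(th))))
print(bot.inverse_kinematics(*pose(.05,tilt_at(.1),.08)))
s=bot.state();p=s["position"].copy();p[2]=.6
try:
    bot.move_straight(p,vel=.25)
except bot.PlanningError as e: print(e)
bot.movep(*pose(1.385,tilt_at(1.385),.09))
p,q=pose(1.385,tilt_at(1.385))
print(bot.move_straight(p,q,vel=.08,force_limit=6))
s=bot.state();print(s["time"],s["position"]-p,s["force"])
im,d=bot.get_image("side");cv2.imwrite("pics/g1.png",cv2.resize(im[100:360,200:480],None,fx=2.3,fy=2.3))
E
```

```text
1.385 [ 0.019  0.23   1.399 -0.026  1.164  0.075]
1 [ 0.035  0.012  1.727 -0.041  0.986  0.1  ]
0.7 [ 0.051 -0.115  1.971 -0.066  0.8    0.135]
0.4 [ 0.069 -0.168  2.185 -0.116  0.572  0.199]
0.2 [ 0.079 -0.139  2.301 -0.196  0.385  0.289]
0.1 [ 0.083 -0.1    2.348 -0.286  0.28   0.384]
0.03 [ 0.084 -0.061  2.366 -0.358  0.227  0.458]
[ 0.111 -0.36   2.388 -0.198  0.5    0.305]
False
4.8833 [-0.     0.     0.001] [0.065 0.563 0.207]
```

View pics/g1.png

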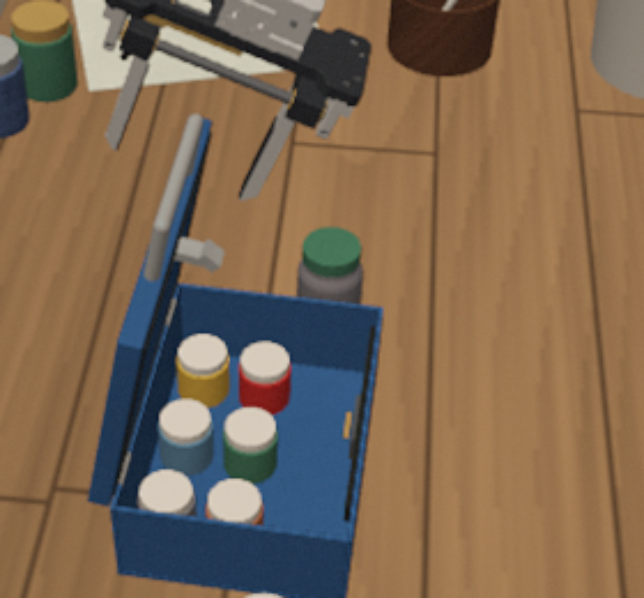

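The two open fingertips, at (113,145) and (248,195) in the crop, straddle the bar. Their midpoint is about on the bar, so I'll clamp.

```bash
python3 - <<'E'
from h import *
np.set_printoptions(precision=3,suppress=True)
bot.clamp(30)
s=bot.state();print(s["time"],s["opening"],s["finger_force"],s["force"],s["torque"])
# first small part of the arc
for th in np.arange(1.36,1.24,-.03):
    bot.move_straight(*pose(th,tilt_at(th)),vel=.04)
    s=bot.state();f=s["force"];a=th+.038
    print(round(th,3),s["time"],"rad",f@(-np.cos(a)*X+np.sin(a)*Z),"tan(down)",f@(-np.sin(a)*X-np.cos(a)*Z)," ",f,s["opening"])
im,d=bot.get_image("side");cv2.imwrite("pics/g2.png",cv2.resize(im[100:360,200:480],None,fx=2.3,fy=2.3))
E
```

```text
6.175 0.01123668561717613 30.000102818012238 [ 0.064 -0.158  0.208] [-0.01  -0.056 -0.054]
1.36 6.475 rad -0.4199416180775259 tan(down) 0.3645730028786812   [-0.262  0.502 -0.476] 0.011138424435779165
1.33 6.8 rad -1.8729934630111076 tan(down) 1.1919745834447875   [-0.761  0.609 -2.075] 0.010921359242048711
1.3 7.125 rad 0.6653084608367077 tan(down) 1.8660933058622977   [-1.946  0.515  0.217] 0.011002820692564507
1.27 7.4833 rad 1.2542624056240879 tan(down) 1.4826664645433314   [-1.711  0.978  0.826] 0.011065251727283251
1.24 7.8417 rad 1.5268008519926268 tan(down) 0.6932265784129222   [-1.03   1.506  1.262] 0.010851475033345123
```

View pics/g2.png

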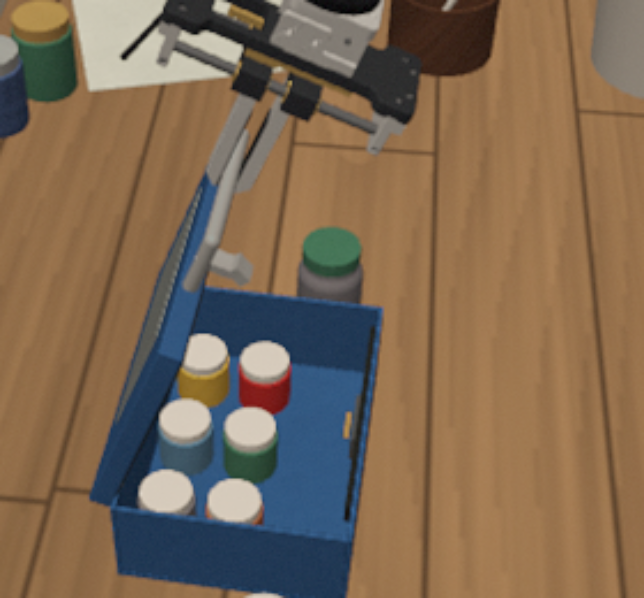

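The bar is held between the pads and the lid follows. I'll continue down the arc with gentle radial compliance.

```bash
python3 - <<'E'
from h import *
r=.238;th=1.24;k=0
while th>.18:
    th-=.03;p,q=pose(th,tilt_at(th),0,r);bot.move_straight(p,q,vel=.045)
    s=bot.state();f=s["force"];a=th+.038
    fr=f@(-np.cos(a)*X+np.sin(a)*Z);ft=f@(-np.sin(a)*X-np.cos(a)*Z)
    if abs(fr)>2:r+=np.clip(.0003*fr,-.001,.001)
    k+=1
    if k%3==0 or np.linalg.norm(f)>12:print(f"{th:.3f} t{s['time']:.1f} fr{fr:.1f} ft{ft:.1f} r{r:.4f} o{s['opening']:.4f} fy{f@Y:.1f}")
    if np.linalg.norm(f)>25:print("STOP");break
open("st","w").write(f"{th} {r}")
im,d=bot.get_image("side");cv2.imwrite("pics/g3.png",cv2.resize(im[100:360,200:480],None,fx=2.3,fy=2.3))
E
```

```text
1.150 t8.9 fr-7.8 ft1.2 r0.2377 o0.0110 fy2.1
1.060 t9.9 fr-0.2 ft1.9 r0.2378 o0.0111 fy2.6
0.970 t10.9 fr5.4 ft1.7 r0.2380 o0.0110 fy3.1
0.880 t12.0 fr-9.1 ft2.7 r0.2370 o0.0112 fy3.4
0.790 t13.0 fr5.1 ft2.7 r0.2379 o0.0111 fy2.0
0.700 t14.0 fr-14.4 ft3.1 r0.2369 o0.0110 fy2.6
0.610 t15.0 fr-1.7 ft2.6 r0.2369 o0.0112 fy3.3
0.520 t16.0 fr-13.0 ft4.3 r0.2362 o0.0110 fy4.3
0.460 t16.7 fr-16.6 ft4.4 r0.2362 o0.0110 fy3.5
0.430 t17.0 fr3.8 ft3.3 r0.2372 o0.0112 fy2.9
0.400 t17.3 fr-15.8 ft3.3 r0.2362 o0.0113 fy3.8
0.340 t18.0 fr-12.0 ft3.4 r0.2360 o0.0112 fy1.9
0.250 t19.0 fr3.2 ft3.5 r0.2369 o0.0110 fy3.6
0.160 t20.0 fr-9.6 ft5.0 r0.2359 o0.0107 fy2.7
```

View pics/g3.png

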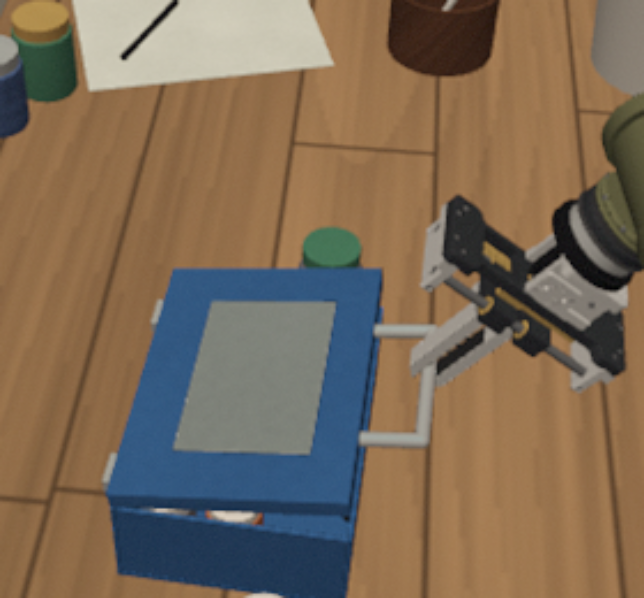

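The lid is nearly down with the bar still gripped, and there is a visible gap at the near edge. Next come fine steps until the lid rests on the catch.

```bash
python3 - <<'E'
from h import *
th,r=map(float,open("st").read().split());ti=tilt_at(th)
while th>.02:
    th-=.006;bot.move_straight(*pose(th,ti,0,r),vel=.015);bot.wait(.1)
    s=bot.state();f=s["force"];a=th+.038
    fr=f@(-np.cos(a)*X+np.sin(a)*Z);ft=f@(-np.sin(a)*X-np.cos(a)*Z)
    if abs(fr)>2:r+=np.clip(.00006*fr,-.0003,.0003)
    print(f"{th:.3f} t{s['time']:.1f} fr{fr:.1f} ft{ft:.1f} r{r:.4f} o{s['opening']:.4f}")
    if ft<-1.2:break
open("st","w").write(f"{th} {r} {ti}")
E
```

```text
0.154 t20.4 fr1.4 ft3.6 r0.2359 o0.0110
0.148 t20.8 fr2.4 ft4.1 r0.2360 o0.0110
0.142 t21.1 fr1.9 ft4.3 r0.2360 o0.0110
0.136 t21.5 fr0.2 ft4.0 r0.2360 o0.0110
0.130 t21.8 fr-1.1 ft3.2 r0.2360 o0.0109
0.124 t22.2 fr-1.5 ft2.8 r0.2360 o0.0110
0.118 t22.5 fr-3.8 ft4.1 r0.2358 o0.0109
0.112 t22.9 fr0.3 ft2.8 r0.2358 o0.0110
0.106 t23.2 fr-1.4 ft3.5 r0.2358 o0.0113
0.100 t23.6 fr-2.3 ft4.0 r0.2357 o0.0111
0.094 t23.9 fr0.3 ft2.2 r0.2357 o0.0108
0.088 t24.3 fr3.7 ft1.4 r0.2359 o0.0113
0.082 t24.6 fr-1.1 ft0.1 r0.2359 o0.0112
0.076 t25.0 fr-3.6 ft0.3 r0.2357 o0.0111
0.070 t25.3 fr-0.8 ft-0.3 r0.2357 o0.0115
0.064 t25.7 fr-1.9 ft-2.6 r0.2357 o0.0111
```

The lid now rests on its catch at about 0.08 rad. I'll release and back out.

```bash
python3 - <<'E'
from h import *
th,r,ti=map(float,open("st").read().split())
bot.gripper_open();s=bot.state();print(s["time"],s["force"],s["opening"])
p,q=pose(th,ti,.09,r)
print(bot.move_straight(p,q,vel=.08,force_limit=8))
bot.move_straight(p+[0,0,.12],q,vel=.2)
bot.clamp(10)
lf=H-.165*X+.018*Z+.165*.08*Z
z,q=tool(YAW,np.radians(0));q=q[0]
P=lf-(bot.tips_ahead+.04)*z
print(lf,bot.inverse_kinematics(P,q),bot.state()["time"],bot.state()["opening"])
bot.movep(P,q)
im,d=bot.get_image("side");np.save("d.npy",d);s=bot.state();print(s["time"],s["force"])
cv2.imwrite("pics/g4.png",cv2.resize(im[100:420,200:480],None,fx=1.8,fy=1.8))
C=cloud("side",d);
Q=C[(abs((C-H)@Y)<.12)&((H-C)@X>.02)&((H-C)@X<.13)&(C[...,2]>.10)&(C[...,2]<.135)]
print(len(Q),"lid slope",np.polyfit((H-Q)@X,Q[:,2]-.09,1))
E
```

```text
26.975 [-0.85592708  0.07613834  0.61757343] 0.09365107051099282
False
[0.49950621 0.06874656 0.1212    ] [ 6.41178010e-02  2.40754949e-01  1.70346164e+00 -4.44089210e-16
  1.19737606e+00  1.14117801e-01] 30.4167 0.0003092590082039839
31.4667 [ 0.11714803 -0.07582328  0.22201952]
5379 lid slope [0.06538141 0.01879056]
```

View pics/g4.png

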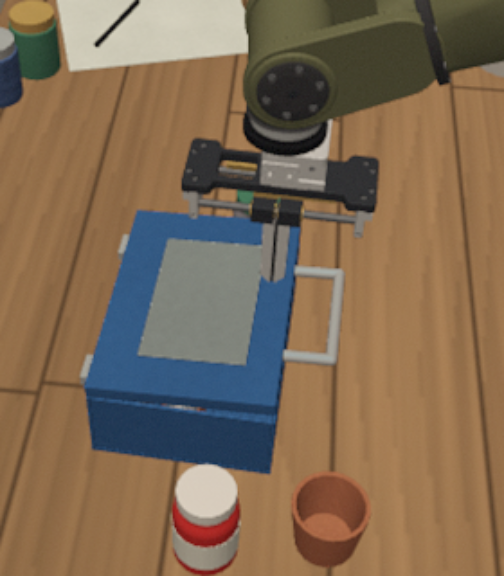

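The lid is ajar at about 0.065, and the closed fingertips hang over the press spot at crop (275,280). Jars and cup are untouched. Now I press in fine steps.

```bash
python3 - <<'E'
from h import *
p=bot.state()["position"].copy();f0=bot.state()["force"][2]
hit=bot.move_straight(p-[0,0,.055],vel=.03,force_limit=2.5)
s=bot.state();z0=s["position"][2];print(hit,s["time"],z0-bot.tips_ahead,s["force"][2]-f0)
p[2]=z0+.0005;peak=0;click=False
for i in range(45):
    p[2]-=.0004;bot.move_straight(p,vel=.006)
    F=np.mean([bot.state()["force"][2] for _ in range(3)])-f0;peak=max(peak,F)
    if i%3==0 or F<peak-2:print(f"{(z0-p[2])*1e3:.1f}mm F{F:.1f} pos{bot.state()['position'][2]-bot.tips_ahead:.4f}")
    if F>16.5:print("limit",F);break
    if peak>6 and F<peak-3.5:click=True;break
print("click",click,"peak",peak,bot.state()["time"])
E
```

```text
True 32.7583 0.11776459437038306 -0.9018896430443111
-0.1mm F-0.1 pos0.1178
1.1mm F7.5 pos0.1170
2.3mm F10.4 pos0.1161
3.5mm F11.7 pos0.1149
3.9mm F3.4 pos0.1139
click True peak 12.119141160255719 35.5083
```

```bash
python3 - <<'E'
from h import *
p=bot.state()["position"].copy()
for i in range(15):
    p[2]-=.0003;bot.move_straight(p,vel=.006)
    F=np.mean([bot.state()["force"][2] for _ in range(3)])
    print(f"F{F:.1f} pos{bot.state()['position'][2]-bot.tips_ahead:.4f}",end="; ")
    if F>9:break
bot.move_straight(p+[0,0,.06],vel=.08);
bot.move_straight(p+[-.1,0,.16],vel=.2);bot.wait(.5)
im,d=bot.get_image("side");s=bot.state();print(s["time"],s["force"])
cv2.imwrite("pics/g5.png",cv2.resize(im[100:420,200:480],None,fx=1.8,fy=1.8))
C=cloud("side",d)
Q=C[(abs((C-H)@Y)<.12)&((H-C)@X>.02)&((H-C)@X<.13)&(C[...,2]>.09)&(C[...,2]<.135)]
print(len(Q),"lid slope",np.polyfit((H-Q)@X,Q[:,2]-.09,1))
E
```

```text
F0.3 pos0.1134; F-0.1 pos0.1132; F0.5 pos0.1129; F-0.7 pos0.1126; F0.7 pos0.1124; F0.5 pos0.1121; F-0.4 pos0.1118; F4.2 pos0.1117; F8.9 pos0.1117; F13.1 pos0.1117; 40.3167 [0.00463916 0.26662733 0.02680775]
5393 lid slope [0.02487138 0.01866172]
```

View pics/g5.png

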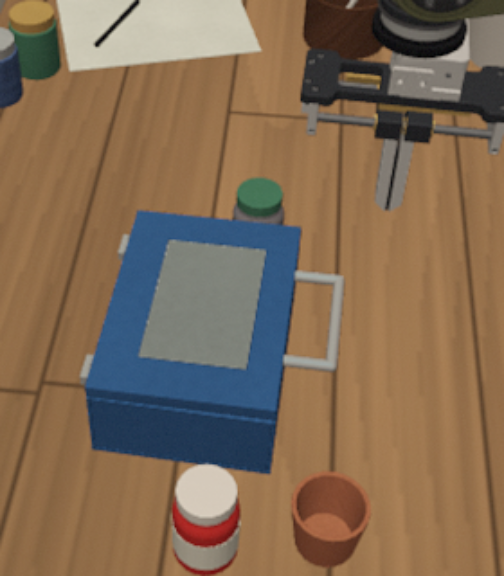

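After release the lid stays shut at about 0.025 rad. The catch clicked, the seam is closed, the robot is clear, and the jars and cup haven't moved.

```bash
python3 -c "
from workcell import bot
print(bot.job_done())"
```

```text
the job is handed in; nothing more can be done
None
```

The lid was eased down by its bar and pressed shut until the catch clicked, peaking at about 13 N. It stayed fully shut at about 0.025 rad, the jars and cup were untouched, and the job was handed in after about 40 s.

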